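# Clear the inspection mat and present the perfume cap hole-up

### The arm

A 6-joint arm with a two-finger parallel gripper is mounted at the origin on the work surface. World frame = base frame: x ahead of the robot, y to its left, z up, the work surface at z = 0. Lengths are in m, angles in rad, forces in N, time in s.
With the tool pointing down it reaches from about 0.4 to 0.825 m from the base axis. Payload 7 kg.
Tool frame: the origin (TCP) lies midway between the tips of the shut fingers; the grasp point (between the pads) lies 19 mm behind it; z points along the fingers, y is the line along which they close (so a half turn about z gives the same grasp; the last joint's range is limited). The gripper opens to 88 mm and grips with 3 to 60 N. Pads are 19 mm wide; open, the fingers measure 130 mm over their backs; the gripper's body (78 mm by 193 mm) begins 47 mm behind the grasp point.
Start: joints at [1.466, 0.359, 0.012, 0, -1.224, -0.288], TCP at [0.258, 0.624, 0.227] pointing down, gripper open.
Joint ranges: [-3.07, 3.07], [-1.43, 2.12], [-1.02, 1.25], [-3.03, 1.67], [-3.05, -0], [-3.03, 3.03]. Speed limits (rad/s): [2.39, 2.39, 3.01, 3.14, 3.14, 3.14].

### API

Orientations are given as [roll, pitch, yaw] about the fixed x, y, z axes, in that order (R = Rz(yaw) Ry(pitch) Rx(roll)).
In Python, from station import arm, grab_frame, camera_params, spot_in gives the robot as it stands.
- The arm moves only by the shell command python3 -m jog 'ROWS' [FORCE]. ROWS is JSON, a list that holds one entry, the list of rows, each a list of 7 numbers: the shift along the tool's x, y, z in mm, then the turn, a rotation vector about the tool's x, y, z in rad, then the finger opening in mm, from 0 to 87.6. In form: [[[x, y, z, wx, wy, wz, fingers], ...]]. A call has 1 to 20 rows; each row is the pose to reach, as a shift and turn from the pose commanded when the call began, along the tool's axes at that moment; what a row does not reach only later rows make up. A row lasts 1/8 s, in which the tool goes at most 62.5 mm and 10.7 degrees, less where a joint would pass 70% of its speed; a pose out of reach is approached as far as the arm can. A call with a gripper value outside its range is refused whole. The fingers move at their own pace and stop on an object; FORCE is the grip in N (left out, the last holds). Time passes only in rows, so rows that repeat a pose let the fingers close. It gives the time, the measured TCP pose, the force, the opening and the grip force at its end, in the units of the state.
- arm.get_state(): the state, without advancing time (a new reading comes with each control period).
- grab_frame(name): name is "scene" or "top" or "wrist"; returns (picture, depth): 384x512x3 uint8, blue, green, red; 384x512 float32, m along the optical axis (not along the pixel's ray), 0 where there is no reading.
- camera_params(name): a dict with "mtx" (3x3 intrinsics, pixels), "k1" (the pictures are not rectified: a ray, as slopes to the right and down, at radius r is drawn at 1 + k1 r^2 times it, then the intrinsics apply), "R" (3x3) and "t" (3): a world point X has camera coordinates R X + t. Camera axes: x right, y down, z forward; pixel columns grow to the right and rows downward; lengths in m; the calibration is good to about 2 mm. A picture is of the moment at which its call begins: read the wrist's pose just before it. camera_params takes no time and is no camera call; for the wrist camera it gives the pose at the moment of the call.
- arm.job_done(): hands the job in; it is judged then, once.
Trained networks look in the newest picture that a camera, given by its name, has taken for a name from the list of things; names that differ only in an ending like _2 or _b are one class to them, and where a whole thing is asked for, a point or a joint stands for the part that bears it (a point fixed in the world has none). Each returns a list of dicts, best first, with "confidence" (0 to 1); they miss things now and then, are a little off and sometimes report something else, mostly with a low value. They report only what shows in the picture. A call takes as long as a camera call.
- spot_in(query, camera): "uv" ([column, row] in pixels, amid what is visible of it).
The state is a dict: "t": time; "q": joint angles; "qd": joint speeds; "joint_efforts": joint torques, N m; "eef_pos": TCP position; "ee_rot": TCP orientation; "force": force on the tool from outside, world axes, zero at the start; "moment": the same for the moment, N m; "width": finger opening in m; "gripper_force": force on a finger pad.
Only numpy, scipy, OpenCV 4.12 (cv2) and the standard library are available. Lean on these libraries where they do the work, as an engineer would, in place of code of your own. Each camera call takes 0.05 s, during which the arm holds its last target. There are 200 camera calls.

### The job

Clear the scraper off the black inspection mat first: slide it blade first into the slot of the wooden block until it is fully home, and let go of it there. Then pick up the square black perfume cap, turn it over so that its blind hole faces straight up, and finish while still holding it motionless in the gripper, hole up, about 15 cm above the desk over the middle of the mat. Do not shift or tip the figurine, perfume bottle, key fob or measuring cup.

Things in the scene. Friction and masses are not known exactly. Their poses are not given: they have to be found in the camera images.
- mat: black rubber inspection mat, 200 x 180 mm and 3 mm thick, fixed flat on the desk. Origin: centre of its underside, on the desk; x along its 200 mm side, z up.
- scraper: label scraper lying level on the mat, 80 g. Orange handle 100 mm long, 22 wide, 16 thick; steel blade 60 long, 44 wide, 3 thick, level, 6.5 to 9.5 mm above the handle's underside. Origin: on the underside at the handle's front end. x points along the tool to the blade tip, z up: handle from x = -100 to 0 mm, blade 0 to 60. Balances near x = -35. It rests on the handle, blade in the air.
- scraper_tip (a point): middle of the blade's leading edge: 60 mm ahead of the scraper's origin along its x, 8 mm above its underside.
- block: wooden block fixed on the desk, 72 mm deep (x), 74 wide (y), 25 tall; top with a blue stripe along its front (-x) edge, under which a level slot opens towards the robot: 54 mm wide, 62 deep, open from 3 to 15 mm above the desk. The blade goes in with the handle level, 0 to 4 mm above the desk; fully home, the handle's front end stops against the block's floor plate. Origin: centre of the underside; x points into the slot.
- slot_mouth (a point): middle of the slot's opening, on the block's front face, 9 mm above the desk; its x points into the slot, z up.
- cap: square cap of the perfume bottle, 52 mm long, 40 x 40 mm across, about 120 g, lying on a long side. Black, with a 3 mm white lip at its mouth end, where a round blind hole opens, 21 mm wide and 34 deep; the other end is solid black. Origin: centre of the cap (20 mm above the desk as it lies). x runs along its length and out through the hole: the hole faces up when x points up.
- cap_mouth (a point): centre of the hole's mouth, 26 mm from the cap's centre along its x.
- figurine: white porcelain figurine, 108 mm tall, 60 mm across; origin at the centre of its underside. Leave alone.
- perfume: black glass perfume bottle, 40 x 60 mm and 96 mm tall with its bare spray neck; origin at the centre of its underside. Leave alone.
- fob: silver metal key fob, 60 x 34 x 12 mm, with a ring at one end; origin at the centre of its underside. Leave alone.
- cup: yellow plastic measuring cup, 68 mm across and 48 mm tall, with an 80 mm handle along its y; origin at the centre of its underside. Leave alone.

How it is judged:
By the outcome, as a careful person would: the job done as asked, in the order asked, and still so for the second after the job is handed in, while the arm keeps its last pose, push and grip.
It also fails if it takes over 61 s, if anything falls off the work surface, if the arm or the gripper's body presses on something with over 40 N, if the wrist force passes 120 N, or if a joint passes its speed limit or range.

## Working session

There is one attempt and no reset: what is moved stays moved. The work goes in short steps, Python scripts to look and compute and a shell command to move; the robot and the scene stay as the last step left them, time stands still between calls to the robot, and variables do not carry over. Pictures are saved under pics/ and viewed, at most 10 in all, crops included, and the job is handed in when it is done.

```bash
mkdir -p pics; ls; cat > h.py <<'E'
import numpy as np, cv2
from station import arm, grab_frame, camera_params, spot_in
def grab(name):
    p=camera_params(name); im,d=grab_frame(name); return im,d,p
def rays(p,uv):
    K=np.array(p["mtx"],float); uv=np.atleast_2d(uv).astype(float)
    return cv2.undistortPoints(uv[:,None],K,np.array([p["k1"],0,0,0.]))[:,0]
def world(p,uv,z):
    n=rays(p,uv); R=np.array(p["R"]);t=np.array(p["t"])
    return (np.c_[n,np.ones(len(n))]*np.atleast_1d(z)[:,None]-t)@R
def onplane(p,uv,h):
    n=rays(p,uv); R=np.array(p["R"]);t=np.array(p["t"])
    d=np.c_[n,np.ones(len(n))]@R; c=-R.T@t
    return c+d*((h-c[2])/d[:,2])[:,None]
def cloud(p,d):
    v,u=np.mgrid[:d.shape[0],:d.shape[1]]
    return world(p,np.c_[u.ravel(),v.ravel()],d.ravel()).reshape(*d.shape,3)
E
python3 - <<'E'
from h import *
np.set_printoptions(precision=4,suppress=True)
print(arm.get_state())
ims=[]
for c in ["scene","top"]:
    im,d,p=grab(c); cv2.imwrite(f"pics/{c}0.png",im)
    np.savez(f"{c}0.npz",im=im,d=d,**{k:np.array(v) for k,v in p.items()})
    P=cloud(p,d)
    print(c,-np.array(p["R"]).T@np.array(p["t"]))
    for n in ["mat","scraper","scraper_tip","block","slot_mouth","cap","cap_mouth","figurine","perfume","fob","cup"]:
        for r in spot_in(n,c)[:2]:
            u,v=map(int,np.round(r["uv"])); print(n,r["confidence"],u,v,P[v,u])
print(arm.get_state()["t"])
E
```

```text
pics
{'t': 0.0, 'q': array([ 1.4661,  0.3594,  0.011 , -0.0003, -1.2241, -0.2881]), 'qd': array([-0.0001, -0.0013, -0.0005,  0.    , -0.0001, -0.0006]), 'joint_efforts': array([  0.0007, -58.2716,  29.3047,   6.9974,   0.0068,  -0.0002]), 'eef_pos': array([0.2582, 0.6231, 0.2256]), 'ee_rot': array([ 3.1399, -0.0002, -0.393 ]), 'force': array([-0.2687,  0.6933, -0.8965]), 'moment': array([ 0.0497,  0.0053, -0.0892]), 'gripper_force': 0.0, 'width': 0.08756269449107208}
scene [1.2342 0.7579 0.8472]
mat 0.82 278 189 [0.5325 0.03   0.001 ]
scraper 0.72 269 186 [0.552  0.0083 0.0105]
scraper_tip 0.63 270 188 [0.5586 0.0204 0.0134]
block 0.89 304 240 [0.6468 0.2572 0.0269]
block 0.21 218 146 [ 0.5566 -0.2593  0.0305]
slot_mouth 0.72 306 242 [0.6463 0.2646 0.0246]
cap_mouth 0.56 217 145 [ 0.5585 -0.2622  0.0341]
perfume 0.68 303 241 [0.6489 0.2558 0.0233]
perfume 0.58 358 281 [0.6792 0.4601 0.0755]
fob 0.57 155 150 [ 0.7239 -0.4205  0.0055]
cup 0.93 186 187 [ 0.7551 -0.1652  0.0079]
cup 0.54 218 147 [ 0.5557 -0.2612  0.0248]
top [0.4567 0.0066 0.9646]
mat 0.92 250 237 [0.5256 0.0304 0.0045]
mat 0.26 263 229 [ 0.5503 -0.0014  0.0236]
scraper 0.96 263 227 [ 0.5564 -0.0007  0.016 ]
scraper_tip 0.82 262 225 [0.5612 0.0028 0.0173]
scraper_tip 0.48 225 143 [0.7588 0.1325 0.0705]
block 0.75 174 186 [0.6308 0.2567 0.0264]
slot_mouth 0.67 178 186 [0.6322 0.2456 0.0273]
cap 0.86 369 247 [ 0.5424 -0.281   0.0419]
cap_mouth 0.6 365 246 [ 0.5433 -0.27    0.0434]
figurine 0.91 224 145 [0.7552 0.1353 0.0633]
perfume 0.75 106 165 [0.6498 0.4295 0.0817]
perfume 0.27 367 248 [ 0.539  -0.2758  0.0427]
fob 0.56 423 197 [ 0.7034 -0.4278  0.0137]
cup 0.77 328 156 [ 0.7855 -0.1559  0.0052]
cup 0.29 250 239 [0.5203 0.0296 0.0034]
1.2
```

```bash
python3 - <<'E'
import cv2
im=cv2.imread("pics/top0.png")[100:320,60:460]
cv2.imwrite("pics/top0c.png",cv2.resize(im,(800,440),interpolation=cv2.INTER_CUBIC))
E
```

```text
(no output)
```

View pics/top0c.png

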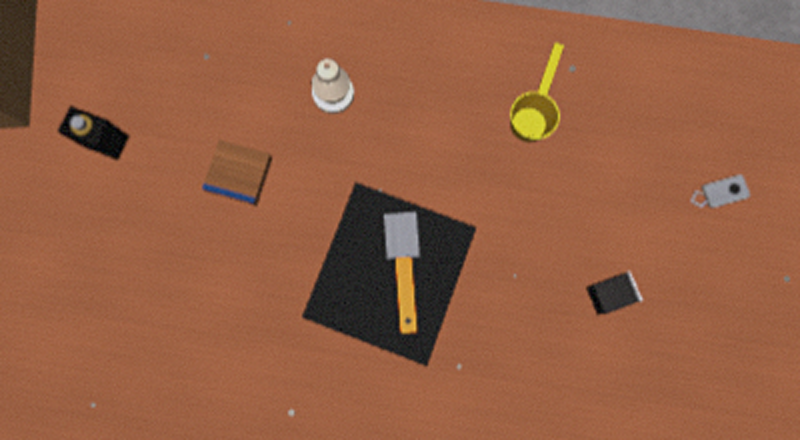

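View pics/scene0.png

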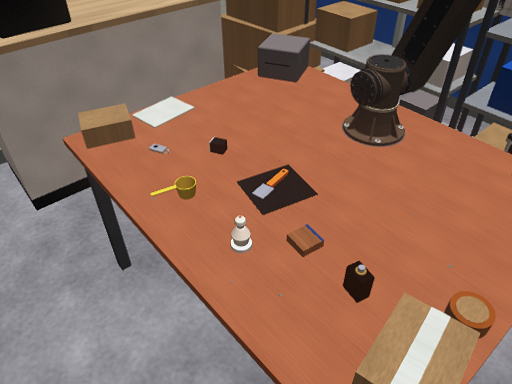

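Top view (crop): the scraper lies on the mat with its blade away from the robot, the block's blue front edge is at crop (230,194), the cap at (613,293) has its white lip on the right, and no obstacles stand between them. The scene view agrees.

```bash
cat > m.py <<'E'
from h import *
np.set_printoptions(precision=4,suppress=True)
def rect(p,mask,h,name):
    n,l,s,c=cv2.connectedComponentsWithStats(mask.astype(np.uint8)); i=1+np.argmax(s[1:,4])
    v,u=np.nonzero(l==i); W=onplane(p,np.c_[u,v],h)[:,:2].astype(np.float32)
    (c,wh,a)=cv2.minAreaRect(W*1000); print(name,len(u),np.array(c),np.array(wh),"ang",round(a,2), "px",u.mean().round(),v.mean().round()); return W
def hsv(im): return cv2.split(cv2.cvtColor(im,cv2.COLOR_BGR2HSV).astype(np.int16) if 0 else cv2.cvtColor(im,cv2.COLOR_BGR2HSV))
def roi(P,x0,x1,y0,y1,z0=-1,z1=1): return (P[...,0]>x0)&(P[...,0]<x1)&(P[...,1]>y0)&(P[...,1]<y1)&(P[...,2]>z0)&(P[...,2]<z1)
E
python3 - <<'E'
from m import *
for c in ["top","scene"]:
    f=np.load(f"{c}0.npz"); im,d=f["im"],f["d"]; p={k:f[k] for k in("mtx","k1","R","t")}; p["k1"]=float(p["k1"])
    P=cloud(p,d); H,S,V=hsv(im); print(c)
    r=roi(P,.38,.70,-.12,.18)
    rect(p,r&(S>120)&(H>10)&(H<25)&(V>150),.019,"handle")
    rect(p,r&(S<80)&(V>100),.0125,"blade")
    rect(p,r&(V<60),.003,"mat")
    b=roi(P,.55,.72,.18,.34)
    rect(p,b&(H>100)&(H<130)&(S>100),.025,"blue")
    rect(p,b&(P[...,2]>.014),.025,"blocktop")
    k=roi(P,.48,.62,-.36,-.2)
    rect(p,k&((V<70)|(S<90)),.04,"cap all")
    rect(p,k&(V<70),.04,"cap blk")
    rect(p,k&(V>110)&(S<90),.03,"cap lip")
E
```

```text
top
handle 293 [502.8382  -7.1104] [98.007  21.1801] ang 12.48 px 263.0 247.0
blade 360 [582.541   10.3156] [61.5286 44.2812] ang 12.33 px 260.0 217.0
mat 3917 [531.9567  18.2954] [176.7603 196.7528] ang 77.62 px 253.0 237.0
blue 54 [602.905  251.8277] [70.1556  6.0131] ang 83.46 px 174.0 196.0
blocktop 732 [635.1351 246.8601] [77.6465 73.6716] ang 82.36 px 178.0 185.0
cap all 367 [ 543.4519 -276.4069] [40.9937 63.1953] ang 28.91 px 367.0 246.0
cap blk 321 [ 542.2399 -272.9233] [38.9459 56.4266] ang 27.7 px 366.0 247.0
cap lip 35 [ 558.4742 -304.9657] [41.4137  5.624 ] ang 29.67 px 377.0 243.0
scene
handle 128 [505.6437  -3.1649] [100.3206  22.3113] ang 12.45 px 277.0 177.0
blade 181 [582.8769  13.2159] [61.833  44.9282] ang 12.43 px 263.0 191.0
mat 1722 [534.3433  23.3014] [173.7109 195.9289] ang 77.64 px 278.0 190.0
blue 45 [602.9792 253.8771] [69.4633  4.7979] ang 81.16 px 314.0 232.0
blocktop 613 [638.4827 252.4074] [81.7978 79.7342] ang 82.84 px 305.0 238.0
cap all 241 [ 561.5802 -255.0432] [103.4514  60.7444] ang 52.89 px 218.0 145.0
cap blk 223 [ 562.0857 -251.0897] [96.5348 56.7804] ang 52.89 px 218.0 146.0
cap lip 12 [ 552.1821 -309.4271] [42.1247  5.6877] ang 28.97 px 211.0 140.0
```

```bash
cat >> h.py <<'E'
from scipy.spatial.transform import Rotation as Ro
def plan(pos,rpy,cur=None):
    s=arm.get_state() if cur is None else cur
    A=Ro.from_euler("xyz",s["ee_rot"]); B=Ro.from_euler("xyz",rpy)
    d=A.inv().apply(np.array(pos)-s["eef_pos"])*1000; w=(A.inv()*B).as_rotvec()
    print("shift mm",d.round(1),"rot",w.round(3),"|d|",np.linalg.norm(d).round(),"deg",np.degrees(np.linalg.norm(w)).round(1))
E
python3 - <<'E'
from m import *
p=camera_params("wrist"); R=np.array(p["R"]); C=-R.T@np.array(p["t"]); s=arm.get_state()
T=Ro.from_euler("xyz",s["ee_rot"]); print("cam in tool",T.inv().apply(C-s["eef_pos"]),"axis in tool",T.inv().apply(R[2]),p["mtx"])
plan([.55,.258,.25],[np.pi,0,-.12])
plan([.511,-.0045,.12],[np.pi,0,.2164])
E
```

```text
cam in tool [ 0.0763  0.0004 -0.1581] axis in tool [-0.281  -0.0001  0.9597] [[316.5861   0.     254.9149]
 [  0.     316.5861 191.9994]
 [  0.       0.       1.    ]]
shift mm [409.3 226.1 -23.4] rot [-0.    -0.    -0.273] |d| 468.0 deg 15.6
shift mm [473.8 483.5 106.6] rot [-0.    -0.    -0.609] |d| 685.0 deg 34.9
```

```bash
python3 -m jog '[[[51,28,0,0,0,-0.03,87],[102,56,0,0,0,-0.07,87],[153,84,0,0,0,-0.1,87],[204,113,0,0,0,-0.14,87],[255,141,0,0,0,-0.17,87],[306,170,0,0,0,-0.2,87],[357,198,0,0,0,-0.24,87],[409,226,0,0,0,-0.273,87],[409,226,0,0,0,-0.273,87],[409,226,0,0,0,-0.273,87],[409,226,0,0,0,-0.273,87]]]'
python3 - <<'E'
from m import *
s=arm.get_state(); print(s["t"],s["eef_pos"],s["ee_rot"],s["q"])
im,d,p=grab("wrist"); cv2.imwrite("pics/w1.png",im); np.savez("w1.npz",im=im,d=d,**{k:np.array(v) for k,v in p.items()})
P=cloud(p,d);H,S,V=hsv(im)
b=roi(P,.55,.72,.18,.34)
rect(p,b&(H>100)&(H<130)&(S>100),.025,"blue")
rect(p,b&(P[...,2]>.018),.025,"blocktop")
print("top z",np.median(P[roi(P,.62,.65,.24,.26)],axis=0))
plan([.511,-.0045,.12],[np.pi,0,.2164])
E
```

```text
t: 2.58
eef_pos: [0.5492, 0.2591, 0.2267]
ee_rot: [-3.141, -0.0, -0.119]
force: [0.4, 0.3, -0.4]
width: 0.0869
gripper_force: 0.0
2.575 [0.5492 0.2591 0.2267] [-3.1414 -0.0001 -0.1186] [ 0.7622  0.2481 -0.1442 -0.0001 -1.1783  0.6901]
blue 352 [601.7114 251.2569] [71.3534  5.8697] ang 82.21 px 257.0 121.0
blocktop 64340 [350.024  281.8214] [769.5865 256.7571] ang 83.23 px 255.0 312.0
top z [0.6248 0.2496 0.3847]
shift mm [ -6.7 266.5 106.6] rot [-0.    -0.    -0.335] |d| 287.0 deg 19.2
```

View pics/w1.png

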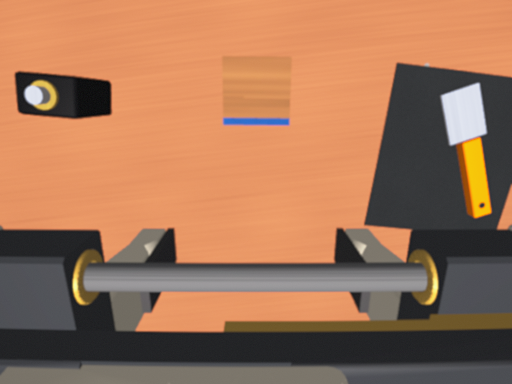

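The wrist view shows the block at (257,90) with its stripe at (257,121), and the scraper on the mat at right (467,150). I'll measure both in this frame.

```bash
python3 - <<'E'
from m import *
f=np.load("w1.npz"); im,d=f["im"],f["d"]; p={k:f[k] for k in("mtx","k1","R","t")}; p["k1"]=float(p["k1"])
P=cloud(p,d); H,S,V=hsv(im)
b=roi(P,.55,.72,.18,.34)
rect(p,b&(P[...,2]>.015)&(P[...,2]<.05),.025,"blocktop")
print("top z",np.median(P[roi(P,.62,.65,.24,.26,-.1,.05)],axis=0), "desk",np.median(P[roi(P,.55,.58,.16,.2,-.1,.05)],axis=0))
r=roi(P,.38,.70,-.12,.18,-.1,.06)
rect(p,r&(S>150)&(H>12)&(H<25)&(V>150)&(P[...,2]>.01),.019,"handle")
rect(p,r&(S<80)&(V>130),.0125,"blade")
print("handle z",np.median(P[r&(S>180)&(H>12)&(P[...,2]>.01)],axis=0))
E
```

```text
blocktop 4703 [633.3476 247.7533] [74.1404 72.8403] ang 82.43 px 256.0 90.0
top z [0.6352 0.25   0.025 ] desk [0.5652 0.1799 0.0001]
handle 1605 [502.9421  -3.5871] [99.0869 26.8977] ang 12.77 px 475.0 177.0
blade 2086 [581.028   10.3931] [62.242  46.0658] ang 12.65 px 464.0 114.0
handle z [ 0.5059 -0.004   0.0186]
```

```bash
python3 -m jog '[[[-1,40,0,0,0,-0.06,87],[-2,80,0,0,0,-0.12,87],[-3,130,0,0,0,-0.18,87],[-4,180,20,0,0,-0.25,87],[-6,225,60,0,0,-0.3,87],[-7,266,100,0,0,-0.335,87],[-7,266,106,0,0,-0.335,87],[-7,266,106,0,0,-0.335,87],[-7,266,106,0,0,-0.335,87]]]'
python3 - <<'E'
from m import *
s=arm.get_state(); print(s["t"],s["eef_pos"],s["ee_rot"],s["force"])
im,d,p=grab("wrist"); cv2.imwrite("pics/w2.png",im)
P=cloud(p,d); H,S,V=hsv(im)
r=roi(P,.38,.70,-.12,.18,-.1,.06)
rect(p,r&(S>150)&(H>12)&(H<25)&(V>150)&(P[...,2]>.01),.019,"handle")
rect(p,r&(S<80)&(V>130),.0125,"blade")
E
```

```text
t: 3.75
eef_pos: [0.5121, -0.0037, 0.1217]
ee_rot: [-3.142, -0.002, 0.217]
force: [0.0, 0.8, -0.5]
width: 0.0869
gripper_force: 0.0
3.75 [ 0.5121 -0.0037  0.1217] [-3.1415 -0.0022  0.2169] [ 0.0171  0.7798 -0.4808]
handle 53 [534.3325  10.3047] [ 9.937  35.8313] ang 84.45 px 245.0 160.0
blade 4356 [581.0506  10.1875] [61.9669 46.115 ] ang 12.5 px 256.0 105.0
```

```bash
python3 -m jog '[[[-1,1,40,0,0,0,60],[-1,1,80,0,0,0,60],[-1,1,105,0,0,0,60],[-1,1,115,0,0,0,60],[-1,1,116,0,0,0,60],[-1,1,116,0,0,0,10],[-1,1,116,0,0,0,10],[-1,1,116,0,0,0,10],[-1,1,116,0,0,0,10],[-1,1,116,0,0,0,10],[-1,1,116,0,0,0,10],[-1,1,116,0,0,0,10]]]' 40
python3 - <<'E'
from m import *
s=arm.get_state(); print(s["t"],s["eef_pos"],s["ee_rot"],s["force"],s["width"])
E
```

```text
t: 5.3
eef_pos: [0.5104, -0.0062, 0.0048]
ee_rot: [3.142, -0.0, 0.215]
force: [-1.2, -0.1, 5.6]
width: 0.0214
gripper_force: 40.0
5.3 [ 0.5104 -0.0062  0.0048] [ 3.1416 -0.0003  0.2153] [-1.2351 -0.0893  5.5586] 0.021404184039053253
```

```bash
python3 - <<'E'
from m import *
plan([.4721,.2689,.065],[np.pi,0,-.1326])
E
python3 -m jog '[[[0,0,-15,0,0,0,10],[0,0,-40,0,0,0,10],[0,0,-60,0,0,0,10],[0,0,-60,0,0,0,10]]]'
```

```text
shift mm [  21.4 -276.9  -60.2] rot [-0.    -0.     0.348] |d| 284.0 deg 19.9
t: 5.8
eef_pos: [0.5114, -0.0059, 0.0665]
ee_rot: [-3.141, -0.004, 0.215]
force: [0.1, -0.5, -1.3]
width: 0.0219
gripper_force: 40.0
```

```bash
python3 -m jog '[[[3,-30,0,0,0,0.05,10],[6,-75,0,0,0,0.1,10],[9,-120,0,0,0,0.16,10],[13,-165,0,0,0,0.22,10],[17,-210,0,0,0,0.28,10],[20,-250,0,0,0,0.32,10],[21,-277,0,0,0,0.348,10],[21,-277,0,0,0,0.348,10],[21,-277,0,0,0,0.348,10]]]'
python3 - <<'E'
from m import *
s=arm.get_state(); print(s["t"],s["eef_pos"],s["ee_rot"],s["force"])
im,d,p=grab("wrist"); cv2.imwrite("pics/w3.png",im); np.savez("w3.npz",im=im,d=d,**{k:np.array(v) for k,v in p.items()})
P=cloud(p,d); H,S,V=hsv(im)
b=roi(P,.54,.72,.18,.34,-.1,.1)
rect(p,b&(P[...,2]>.015)&(P[...,2]<.04)&(S>80),.025,"blocktop")
rect(p,b&(H>100)&(H<130)&(S>100),.025,"blue")
r=roi(P,.45,.6,.2,.34,.04,.12)&(S<80)&(V>120)
print("blade z",np.median(P[r],axis=0))
A=P[r]; print("plane fit", np.linalg.lstsq(np.c_[A[:,:2],np.ones(len(A))],A[:,2],rcond=None)[0])
rect(p,r,float(np.median(A[:,2])),"blade")
E
```

```text
t: 6.92
eef_pos: [0.471, 0.2682, 0.0639]
ee_rot: [3.14, 0.001, -0.132]
force: [-0.3, -0.4, -0.7]
width: 0.0218
gripper_force: 40.0
6.925 [0.471  0.2682 0.0639] [ 3.1404  0.001  -0.1324] [-0.3128 -0.3761 -0.6515]
blocktop 1165 [597.4371 251.9261] [73.7794  5.125 ] ang 82.41 px 253.0 4.0
blue 633 [598.9003 251.7303] [72.6089  2.1677] ang 82.41 px 252.0 2.0
blade z [0.5443 0.2578 0.0715]
plane fit [-0.0809  0.0076  0.1139]
blade 12813 [543.0988 258.195 ] [44.0835 60.0294] ang 82.23 px 255.0 103.0
```

View pics/w3.png

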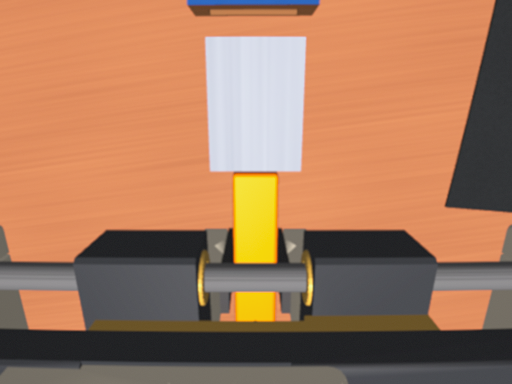

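The wrist view shows the blade (255,103) lined up with the slot (252,10) and held by the handle. The plane fit suggests the nose droops, so I'll check it against the desk.

```bash
python3 - <<'E'
from m import *
f=np.load("w3.npz"); im,d=f["im"],f["d"]; p={k:f[k] for k in("mtx","k1","R","t")}; p["k1"]=float(p["k1"])
P=cloud(p,d); H,S,V=hsv(im)
fit=lambda A:np.linalg.lstsq(np.c_[A[:,:2],np.ones(len(A))],A[:,2],rcond=None)[0]
A=P[30:200,20:190].reshape(-1,3);print("desk",fit(A),np.median(A,axis=0))
r=roi(P,.45,.6,.2,.34,.04,.12)&(S<80)&(V>120); print("blade",fit(P[r]))
r=roi(P,.45,.56,.2,.34,.04,.12)&(S>180)&(V>180)&(H>12); A=P[r]; print("handle",fit(A),np.median(A,axis=0),len(A))
E
```

```text
desk [-0.0097 -0.063   0.0289] [0.5506 0.3613 0.    ]
blade [-0.0809  0.0076  0.1139]
handle [-0.0038  0.0099  0.0771] [0.4922 0.265  0.0779] 3953
```

```bash
python3 - <<'E'
from m import *
f=np.load("w3.npz"); im,d=f["im"],f["d"]; p={k:f[k] for k in("mtx","k1","R","t")}; p["k1"]=float(p["k1"])
P=cloud(p,d)
for v in list(range(40,172,10))+[180,190,200,210,220]: a=P[v,245:266]; print(v,np.median(a,axis=0), a[:,2].std().round(4))
E
```

```text
40 [0.5716 0.2543 0.0712] 0.0007
50 [0.5674 0.2548 0.0713] 0.0006
60 [0.5634 0.2558 0.0716] 0.0321
70 [0.5593 0.2559 0.0712] 0.0006
80 [0.555  0.2565 0.0712] 0.0007
90 [0.5507 0.2571 0.0714] 0.0006
100 [0.5463 0.2576 0.0714] 0.0005
110 [0.5419 0.2582 0.0713] 0.0009
120 [0.5374 0.2588 0.0715] 0.0005
130 [0.5329 0.2594 0.0716] 0.0006
140 [0.5283 0.26   0.0717] 0.0007
150 [0.5236 0.2607 0.0716] 0.0006
160 [0.5188 0.2613 0.0719] 0.0005
170 [0.5138 0.262  0.0715] 0.0007
180 [0.5105 0.2624 0.0779] 0.0006
190 [0.5056 0.2631 0.078 ] 0.0007
200 [0.5007 0.2637 0.0781] 0.0006
210 [0.4958 0.2644 0.0779] 0.0006
220 [0.4907 0.2651 0.0782] 0.0307
```

The scraper is level (blade top 71.5 mm, handle top 78 mm). I'll lower it 60 mm, correct 1 mm sideways, and insert.

```bash
python3 -m jog '[[[0,-1,30,0,0,0,10],[0,-1,50,0,0,0,10],[0,-1,60,0,0,0,10],[0,-1,60,0,0,0,10],[15,-1,60,0,0,0,10],[30,-1,60,0,0,0,10],[40,-1,60,0,0,0,10],[50,-1,60,0,0,0,10],[60,-1,60,0,0,0,10],[70,-1,60,0,0,0,10],[76,-1,60,0,0,0,10],[80,-1,60,0,0,0,10],[80,-1,60,0,0,0,10]]]'
```

```text
t: 8.6
eef_pos: [0.5511, 0.2592, 0.0045]
ee_rot: [3.142, 0.0, -0.133]
force: [-0.6, 0.2, -1.3]
width: 0.0217
gripper_force: 40.0
```

```bash
python3 -m jog '[[[3,0,0,0,0,0,10],[5,0,0,0,0,0,10],[6,0,0,0,0,0,10],[6,0,0,0,0,0,10]]]'; python3 -m jog '[[[1,0,0,0,0,0,10],[2,0,0,0,0,0,10],[2,0,0,0,0,0,10]]]'
```

```text
t: 9.1
eef_pos: [0.5556, 0.2586, 0.0044]
ee_rot: [3.141, 0.002, -0.133]
force: [-7.3, 2.8, 2.3]
width: 0.0218
gripper_force: 40.0
t: 9.48
eef_pos: [0.5557, 0.2584, 0.0042]
ee_rot: [3.14, 0.004, -0.133]
force: [-15.7, 5.5, 6.0]
width: 0.0213
gripper_force: 40.0
```

```bash
python3 -m jog '[[[1,0,0,0,0,0,10],[2,0,0,0,0,0,10],[2,0,0,0,0,0,10]]]'; python3 - <<'E'
from m import *
im,d,p=grab("wrist"); im=im[40:260,140:370]; cv2.imwrite("pics/w4.png",cv2.resize(im,None,fx=2.5,fy=2.5,interpolation=cv2.INTER_CUBIC))
E
```

```text
t: 9.85
eef_pos: [0.556, 0.2581, 0.0036]
ee_rot: [3.139, 0.007, -0.133]
force: [-21.9, 9.4, 5.7]
width: 0.0217
gripper_force: 40.0
```

View pics/w4.png

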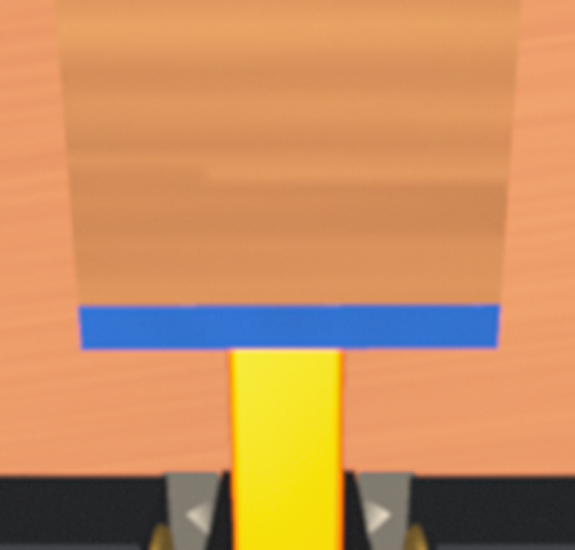

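The handle front is flush against the block face (crop (285,348)), so the scraper is fully home. I'll relieve the push, open, rise, and read where to go for the cap.

```bash
python3 -m jog '[[[-3,0,0,0,0,0,10],[-4,0,-1,0,0,0,10],[-4,0,-1,0,0,0,50],[-4,0,-1,0,0,0,50],[-4,0,-1,0,0,0,50],[-4,0,-1,0,0,0,50],[-4,0,-20,0,0,0,50],[-4,0,-60,0,0,0,50],[-4,0,-120,0,0,0,80],[-4,0,-180,0,0,0,80],[-4,0,-200,0,0,0,87],[-4,0,-200,0,0,0,87]]]'; python3 - <<'E'
from m import *
im,d,p=grab("wrist"); P=cloud(p,d); H,S,V=hsv(im); cv2.imwrite("pics/w5.png",im)
r=roi(P,.40,.62,.18,.34,-.1,.06)
rect(p,r&(S>150)&(H>12)&(H<25)&(V>150)&(P[...,2]>.01),.017,"handle")
rect(p,r&(H>100)&(H<130)&(S>100),.025,"blue")
s=arm.get_state(); print(s["t"],s["q"],s["eef_pos"])
plan([.535,-.262,.2],[np.pi,0,-1.065])
E
```

```text
t: 11.4
eef_pos: [0.5578, 0.259, 0.207]
ee_rot: [-3.138, -0.003, -0.133]
force: [0.3, 0.1, -0.3]
width: 0.0837
gripper_force: 0.0
handle 145 [551.8487 268.5445] [20.3256 97.2646] ang 70.92 px 248.0 173.0
blue 370 [601.5217 251.7367] [71.2362  6.0412] ang 83.32 px 256.0 131.0
11.45 [ 0.7521  0.273  -0.1609 -0.0002 -1.1354  0.6858] [0.557  0.2585 0.2051]
shift mm [ 47.2 518.9   4.5] rot [-0.002 -0.     0.932] |d| 521.0 deg 53.4
```

```bash
python3 -m jog '[[[4,45,0,0,0,0.08,87],[8,90,0,0,0,0.17,87],[13,140,0,0,0,0.26,87],[17,190,0,0,0,0.35,87],[22,240,0,0,0,0.44,87],[26,290,0,0,0,0.53,87],[31,340,0,0,0,0.62,87],[36,390,0,0,0,0.71,87],[41,440,0,0,0,0.8,87],[45,485,0,0,0,0.88,87],[47,519,0,0,0,0.932,87],[47,519,0,0,0,0.932,87],[47,519,0,0,0,0.932,87]]]'
python3 - <<'E'
from m import *
s=arm.get_state(); print(s["t"],s["q"],s["eef_pos"],s["ee_rot"])
im,d,p=grab("wrist"); cv2.imwrite("pics/w6.png",im); np.savez("w6.npz",im=im,d=d,**{k:np.array(v) for k,v in p.items()})
P=cloud(p,d); H,S,V=hsv(im)
k=roi(P,.48,.62,-.36,-.2,.034,.05); W=(P[k][:,:2]*1000).astype(np.float32)
print("cap top by depth",cv2.minAreaRect(W),len(W),np.median(P[k],axis=0))
rect(p,k,.04,"cap top")
rect(p,roi(P,.48,.62,-.36,-.2,.005,.05)&(V>140)&(S<90),.04,"lip")
im,d,p=grab("top"); P=cloud(p,d); H,S,V=hsv(im); cv2.imwrite("pics/top1.png",im)
r=roi(P,.40,.7,.18,.34,-.1,.06)
rect(p,r&(S>120)&(H>10)&(H<25)&(V>150)&(P[...,0]<.61),.017,"handle")
rect(p,r&(H>100)&(H<130)&(S>100),.025,"blue")
E
```

```text
t: 13.08
eef_pos: [0.5342, -0.262, 0.2032]
ee_rot: [3.14, 0.002, -1.065]
force: [0.9, 0.5, 0.3]
width: 0.0872
gripper_force: 0.0
13.075 [-0.128   0.2458 -0.2027 -0.0003 -1.1245  0.6339] [ 0.5342 -0.262   0.2032] [ 3.1399  0.0016 -1.065 ]
cap top by depth ((544.091064453125, -279.1156311035156), (39.805397033691406, 52.17228317260742), 28.237442016601562) 1988 [ 0.5446 -0.28    0.0401]
cap top 1988 [ 544.1549 -279.3053] [39.7509 52.1718] ang 28.29 px 254.0 156.0
lip 273 [ 554.3313 -301.7624] [41.6431 14.8045] ang 13.27 px 255.0 132.0
handle 295 [548.7448 260.3258] [ 23.5069 100.8309] ang 82.65 px 168.0 216.0
blue 53 [602.8032 251.8477] [70.1955  5.4287] ang 82.87 px 174.0 196.0
```

View pics/w6.png

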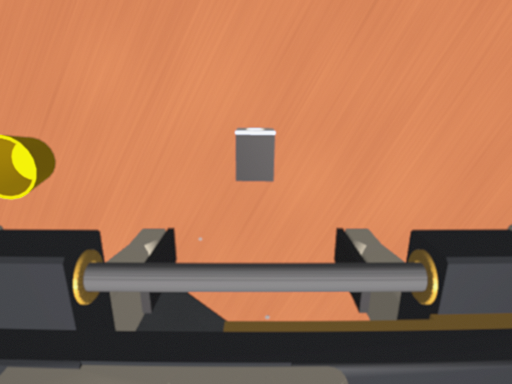

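Wrist view shows the cap at (255,156) with its lip towards the top (tool +x), and the top camera confirms the scraper is home (handle front at x=0.598). I'll plan a tilted grasp.

```bash
cat > g.py <<'E'
from m import *
def pose(gp,yaw,ty):
    B=Ro.from_euler("z",yaw)*Ro.from_euler("x",np.pi)*Ro.from_euler("y",ty)
    return np.array(gp)+.019*B.apply([0,0,1]),B.as_euler("xyz")
E
python3 - <<'E'
from g import *
plan(*pose([.544,-.2792,.107],-1.0774,-.7))
plan(*pose([.544,-.2792,.027],-1.0774,-.7))
E
```

```text
shift mm [  7.9   0.2 111.5] rot [ 0.005 -0.699  0.013] |d| 112.0 deg 40.1
shift mm [  7.9   0.2 191.5] rot [ 0.005 -0.699  0.013] |d| 192.0 deg 40.1
```

```bash
python3 -m jog '[[[2,0,20,0,-0.14,0.003,87],[4,0,45,0,-0.28,0.006,87],[6,0,70,0,-0.42,0.01,87],[8,0,95,0.003,-0.56,0.013,87],[8,0,111,0.005,-0.7,0.013,87],[8,0,111,0.005,-0.7,0.013,87],[8,0,111,0.005,-0.7,0.013,87]]]'
python3 - <<'E'
from g import *
s=arm.get_state(); print(s["q"])
plan(*pose([.544,-.2792,.027],-1.0774,-.7))
E
```

```text
t: 14.05
eef_pos: [0.5392, -0.2689, 0.0936]
ee_rot: [3.141, 0.698, -1.077]
force: [0.1, 0.5, -0.2]
width: 0.0871
gripper_force: 0.0
[-0.4177  0.7356  0.3081 -0.4094 -1.716   0.972 ]
shift mm [51.5  0.6 62.7] rot [ 0.    -0.002 -0.   ] |d| 81.0 deg 0.1
```

```bash
python3 -m jog '[[[20,0,25,0,0,0,87],[38,0,46,0,0,0,87],[48,0.5,58,0,0,0,87],[51.5,0.5,62.5,0,0,0,87],[51.5,0.5,62.5,0,0,0,87],[51.5,0.5,62.5,0,0,0,25],[51.5,0.5,62.5,0,0,0,25],[51.5,0.5,62.5,0,0,0,25],[51.5,0.5,62.5,0,0,0,25],[51.5,0.5,62.5,0,0,0,25],[51.5,0.5,62.5,0,0,0,25],[51.5,0.5,62.5,0,0,0,25]]]' 35
```

```text
t: 15.55
eef_pos: [0.5378, -0.2687, 0.0125]
ee_rot: [-3.141, 0.7, -1.078]
force: [-0.9, -1.0, 0.4]
width: 0.0397
gripper_force: 35.0
```

```bash
python3 -m jog '[[[-10,0,-12,0,0,0,25],[-38,0,-47,0,0,0,25],[-75,0,-92,0,0,0,25],[-110,0,-135,0,0,0,25],[-140,0,-170,0,0.15,0,25],[-150,0,-183,0,0.3,0,25],[-150,0,-183,0,0.45,0,25],[-150,0,-183,0,0.6,0,25],[-150,0,-183,0,0.75,0,25],[-150,0,-183,0,0.9,0,25],[-150,0,-183,0,1.05,0,25],[-150,0,-183,0,1.2,0,25],[-150,0,-183,0,1.35,0,25],[-150,0,-183,0,1.5,0,25],[-150,0,-183,0,1.571,0,25],[-150,0,-183,0,1.571,0,25],[-150,0,-183,0,1.571,0,25]]]'
python3 - <<'E'
from g import *
s=arm.get_state(); print(s["q"])
pos,rpy=pose([.533,.02,.15],-1.0774,-.7+np.pi/2); print(pos,rpy,s["eef_pos"],s["ee_rot"])
plan(pos,rpy)
E
```

```text
t: 17.68
eef_pos: [0.5463, -0.2721, 0.2556]
ee_rot: [3.138, -0.866, -1.081]
force: [0.1, -1.7, -1.5]
width: 0.0399
gripper_force: 35.0
[-0.0382  0.0169 -1.0157  1.5625 -0.7207 -0.8293]
[0.5399 0.0072 0.1378] [ 3.1416 -0.8708 -1.0774] [ 0.5463 -0.2721  0.2556] [ 3.1377 -0.8659 -1.081 ]
shift mm [-251.4 -125.3 -114.2] rot [ 0.007  0.005 -0.002] |d| 303.0 deg 0.5
```

```bash
cat > fk.py <<'E'
from g import *
from scipy.optimize import least_squares
s=arm.get_state()
D=[([1.4661,.3594,.011,-.0003,-1.2241,-.2881],[.2582,.6231,.2256],[3.1399,-.0002,-.393]),
([.7622,.2481,-.1442,-.0001,-1.1783,.6901],[.5492,.2591,.2267],[-3.1414,-.0001,-.1186]),
([.7521,.273,-.1609,-.0002,-1.1354,.6858],[.557,.2585,.2051],[-3.138,-.003,-.133]),
([-.128,.2458,-.2027,-.0003,-1.1245,.6339],[.5342,-.262,.2032],[3.1399,.0016,-1.065]),
([-.4177,.7356,.3081,-.4094,-1.716,.972],[.5392,-.2689,.0936],[3.141,.698,-1.077]),
([-.0382,.0169,-1.0157,1.5625,-.7207,-.8293],[.5463,-.2721,.2556],[3.1377,-.8659,-1.081])]
E=lambda a,x:Ro.from_euler(a,x)
def fk(q,x,s4,s6):
    a1,h,l2,l3,e,d,L,g=x
    B=E("z",q[0]); U=B*E("y",q[1]); F=B*E("y",q[1]-q[2])
    T=F*E("x",s4*q[3])*E("y",-q[4])*E("x",s6*q[5]+g)
    wc=B.apply([a1,-d,h])+U.apply([0,0,l2])+F.apply([l3,0,e])
    T=T*E("y",np.pi/2)  # tool z along link x
    return wc+T.apply([0,0,L]),T
def res(x,s4,s6):
    o=[]
    for q,p,r in D:
        P,T=fk(q,x,s4,s6); o+=list(P-p)+list(.2*(T.inv()*E("xyz",r)).as_rotvec())
    return o
best=min((least_squares(res,[0,.3,.4,.4,0,.19,.25,g],args=(a,b)) for a in(1,-1) for b in(1,-1) for g in(0,1.57,3.14,-1.57)),key=lambda r:r.cost)
for a in(1,-1):
  for b in(1,-1):
    r=min((least_squares(res,[0,.3,.4,.4,0,.19,.25,g],args=(a,b)) for g in(0,1.57,3.14,-1.57)),key=lambda r:r.cost)
    if abs(r.cost-best.cost)<1e-12: S=(a,b)
x=best.x
lo=np.array([-3.07,-1.43,-1.02,-3.03,-3.05,-3.03]);hi=np.array([3.07,2.12,1.25,1.67,0,3.03])
def ik(pos,rpy,q0):
    f=lambda q:np.r_[(fk(q,x,*S)[0]-pos)*5,(fk(q,x,*S)[1].inv()*E("xyz",rpy)).as_rotvec()]
    return least_squares(f,np.clip(q0,lo+.02,hi-.02),bounds=(lo+.01,hi-.01))
E
python3 - <<'E'
from fk import *
print("cost",best.cost,"S",S,x, np.abs(best.fun).max())
for yaw in np.radians([-120,-100,-80,-61.7,-45,-30,-15,0,15,30]):
    pos,rpy=pose([.533,.02,.15],yaw,-.7+np.pi/2)
    rs=[ik(pos,rpy,q0) for q0 in (s["q"],[.3,.2,-.8,0,-.5,0],[.3,.2,-.8,0,-.5,1.5],[.3,.2,-.8,-1.5,-.7,1.5],[-.3,0,-.8,1.5,-.7,-1])]
    r=min(rs,key=lambda r:r.cost); print(np.degrees(yaw).round(),r.cost.round(6),r.x.round(2))
E
```

```text
cost 0.008457346029285155 S (-1, -1) [0.4177 0.0133 0.3976 0.0499 0.0274 0.1653 0.2006 4.7124] 0.06936247776717785
-120.0 0.038432 [ 0.45  0.48 -1.01  0.44 -0.87 -1.44]
-100.0 0.063384 [ 0.5   0.38 -1.01  0.62 -0.89 -1.3 ]
-80.0 0.090661 [ 0.53  0.24 -1.01  0.78 -0.88 -1.09]
-62.0 0.110674 [ 0.55  0.1  -1.01  0.91 -0.83 -0.84]
-45.0 0.120576 [ 0.55 -0.03 -1.01  0.99 -0.74 -0.58]
-30.0 0.122949 [ 0.53 -0.13 -1.01  1.04 -0.63 -0.34]
-15.0 0.122091 [ 0.5  -0.19 -1.01  1.04 -0.49 -0.07]
0.0 0.121171 [ 0.45 -0.22 -1.01  0.97 -0.32  0.26]
15.0 0.121725 [ 0.39 -0.21 -1.01  0.55 -0.15  0.92]
30.0 0.122879 [ 0.31 -0.15 -1.01 -0.89 -0.15  2.62]
```

```bash
cat > fit2.py <<'E'
import re
t=open("fk.py").read()
t=t.replace("a1,h,l2,l3,e,d,L,g=x","a1,h,l2,l3,e,d,L,g,wy,wx,wz=x")
t=t.replace("    T=F*E(\"x\",s4*q[3])*E(\"y\",-q[4])","    G=F*E(\"x\",s4*q[3]); J=G*E(\"y\",-q[4]); T=J")
t=t.replace("F.apply([l3,0,e])\n","F.apply([l3,0,e])+G.apply([0,wy,0])+J.apply([0,0,wz])\n")
t=t.replace("    return o","    return np.array(o+list(1e-3*(np.array(x)-[0,.3,.4,.4,0,.19,.25,x[7],0,0,0])))")
t=t.replace(".19,.25,g]",".19,.25,g,0,0,0]")
open("fk.py","w").write(t)
E
python3 fit2.py; python3 - <<'E'
from fk import *
np.set_printoptions(precision=4,suppress=True)
for a in(1,-1):
  for b in(1,-1):
    for g in (0,1.57,3.14,-1.57):
      r=least_squares(res,[0,.3,.4,.4,0,.19,.25,g,0,0,0],args=(a,b))
      if r.cost<.05: print(a,b,g,r.cost,r.x)
print(best.fun[:36].reshape(6,6))
E
```

```text
-1 -1 0 2.940373991291879e-07 [-0.0002  0.1989  0.6017  0.464  -0.     -0.0001  0.378  -1.5708 -0.1919
  0.     -0.0002]
-1 -1 1.57 2.9403739912919586e-07 [-0.0002  0.1989  0.6017  0.464  -0.     -0.0001  0.378  -1.5708 -0.1919
  0.     -0.0002]
-1 -1 3.14 2.9403739912921566e-07 [-0.0002  0.1989  0.6017  0.464  -0.     -0.0001  0.378   4.7124 -0.1919
  0.     -0.0002]
-1 -1 -1.57 2.9403739913184835e-07 [-0.0002  0.1989  0.6017  0.464  -0.     -0.0001  0.378  -1.5708 -0.1919
  0.     -0.0002]
[[ 0.      0.      0.      0.     -0.      0.    ]
 [-0.      0.     -0.     -0.      0.      0.    ]
 [-0.      0.      0.      0.0005  0.0004  0.    ]
 [-0.     -0.     -0.     -0.     -0.     -0.    ]
 [-0.     -0.     -0.     -0.0001  0.     -0.0001]
 [ 0.     -0.      0.     -0.     -0.      0.    ]]
```

The kinematic model now fits almost exactly (0.192 m wrist offset). I'll scan the final yaw.

```bash
python3 - <<'E'
from fk import *
rng=np.random.default_rng(0)
for gp in ([.533,.02,.15],):
  for yaw in np.radians(range(-180,180,20)):
    pos,rpy=pose(gp,yaw,-.7+np.pi/2)
    rs=[ik(pos,rpy,q0) for q0 in [s["q"]]+list(rng.uniform([-.8,-.5,-1,-3,-2.5,-3],[.8,1,.5,1.6,0,3],(10,6)))]
    ok=[r.x for r in rs if r.cost<1e-6]
    if ok: q=min(ok,key=lambda q:abs(q-s["q"]).max())
    print(np.degrees(yaw).round(),len(ok), q.round(2) if ok else min(r.cost for r in rs))
E
```

```text
-180.0 8 [ 0.26  0.73  0.21 -0.21 -1.9  -1.81]
-160.0 5 [ 0.39  0.72  0.12 -0.03 -1.83 -1.6 ]
-140.0 7 [ 0.51  0.68 -0.04  0.15 -1.71 -1.43]
-120.0 9 [ 0.62  0.61 -0.24  0.32 -1.54 -1.3 ]
-100.0 8 [ 0.72  0.52 -0.48  0.51 -1.35 -1.22]
-80.0 7 [ 0.79  0.41 -0.74  0.75 -1.15 -1.2 ]
-60.0 10 [ 0.75  0.28 -1.    1.14 -0.97 -1.23]
-40.0 0 0.020980399156308435
-20.0 0 0.0009360974497352815
0.0 0 0.0010000887648292853
20.0 0 1.6475895501297643e-06
40.0 6 [-0.24  0.13 -0.49 -1.17 -0.74 -2.93]
60.0 5 [-0.29  0.26 -0.34 -1.05 -1.03 -2.77]
80.0 5 [-0.26  0.38 -0.18 -0.92 -1.28 -2.65]
100.0 4 [-0.19  0.49 -0.03 -0.8  -1.49 -2.52]
120.0 6 [-0.1   0.58  0.11 -0.67 -1.67 -2.38]
140.0 5 [ 0.01  0.66  0.2  -0.54 -1.81 -2.22]
160.0 8 [ 0.13  0.71  0.24 -0.38 -1.89 -2.02]
```

```bash
python3 - <<'E'
from fk import *
pos,rpy=pose([.533,.02,.15],np.radians(-110),-.7+np.pi/2); plan(pos,rpy)
A=E("xyz",s["ee_rot"]); w=(A.inv()*E("xyz",rpy)).as_rotvec(); q=s["q"]
for f in np.linspace(0,1,9):
    r=ik(s["eef_pos"]+f*(pos-s["eef_pos"]),(A*E("rotvec",f*w) if 0 else A*Ro.from_rotvec(f*w)).as_euler("xyz"),q); q=r.x; print(f.round(2),r.cost.round(7),q.round(2))
E
```

```text
shift mm [-254.5 -114.5 -117.8] rot [-0.637  0.004  0.542] |d| 303.0 deg 47.9
0.0 1.98e-05 [-0.03  0.02 -1.01  1.54 -0.73 -0.82]
0.12 0.0 [ 0.17  0.08 -0.98  1.34 -0.87 -0.89]
0.25 0.0 [ 0.33  0.15 -0.93  1.14 -0.99 -0.96]
0.38 0.0 [ 0.45  0.22 -0.85  0.98 -1.08 -1.02]
0.5 0.0 [ 0.53  0.29 -0.77  0.84 -1.16 -1.07]
0.62 0.0 [ 0.59  0.37 -0.67  0.71 -1.24 -1.12]
0.75 0.0 [ 0.63  0.44 -0.57  0.6  -1.31 -1.16]
0.88 0.0 [ 0.66  0.5  -0.46  0.5  -1.38 -1.2 ]
1.0 0.0 [ 0.68  0.57 -0.36  0.41 -1.45 -1.25]
```

```bash
python3 -m jog '[[[-13,-6,-6,-0.03,0,0.03,25],[-32,-14,-15,-0.08,0,0.07,25],[-57,-26,-27,-0.14,0.001,0.12,25],[-83,-37,-38,-0.21,0.001,0.18,25],[-108,-49,-50,-0.27,0.002,0.23,25],[-134,-60,-62,-0.335,0.002,0.285,25],[-159,-72,-74,-0.4,0.002,0.34,25],[-184,-83,-85,-0.46,0.003,0.39,25],[-210,-94,-97,-0.525,0.003,0.447,25],[-230,-103,-106,-0.575,0.004,0.49,25],[-246,-110,-113,-0.615,0.004,0.523,25],[-254,-114,-118,-0.637,0.004,0.542,25],[-254,-114,-118,-0.637,0.004,0.542,25],[-254,-114,-118,-0.637,0.004,0.542,25]]]'
python3 - <<'E'
from g import *
s=arm.get_state(); print(s["t"],s["eef_pos"],s["ee_rot"],s["q"])
pos,rpy=pose([.533,.02,.15],np.radians(-110),-.7+np.pi/2); plan(pos,rpy)
for c in ("top","scene"):
    im,d,p=grab(c); P=cloud(p,d); np.savez(c+"2.npz",im=im,d=d,**{k:np.array(v) for k,v in p.items()})
    r=roi(P,.48,.59,-.03,.07,.1,.3); v,u=np.nonzero(r); print(c,u.min(),u.max(),v.min(),v.max())
    q=spot_in("cap_mouth",c); print(q[:2], [P[int(a["uv"][1]),int(a["uv"][0])] for a in q[:2]])
    cu,cv=(u.min()+u.max())//2,(v.min()+v.max())//2
    cv2.imwrite(f"pics/{c}2.png",im); cv2.imwrite(f"pics/{c}2c.png",cv2.resize(im[max(cv-60,0):cv+60,cu-75:cu+75],None,fx=5,fy=5,interpolation=cv2.INTER_CUBIC))
E
```

```text
t: 19.42
eef_pos: [0.5271, 0.006, 0.1377]
ee_rot: [3.138, -0.871, -1.917]
force: [-0.3, -0.9, -0.2]
width: 0.0399
gripper_force: 35.0
19.425 [0.5271 0.006  0.1377] [ 3.1383 -0.871  -1.9168] [ 0.6768  0.5668 -0.361   0.4101 -1.4476 -1.2502]
shift mm [-0.4 -0.7 -0.6] rot [ 0.001 -0.     0.002] |d| 1.0 deg 0.1
top 227 269 196 248
[] []
scene 262 273 135 140
[] []
```

View pics/scene2c.png

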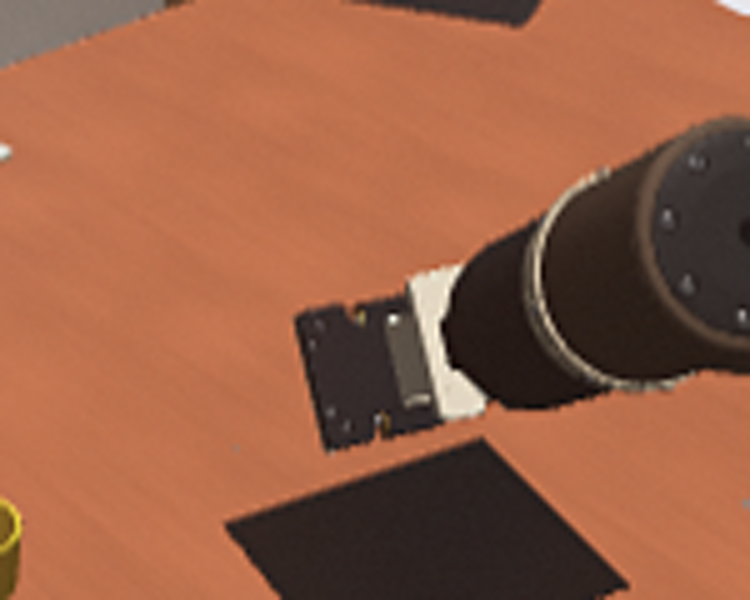

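View pics/top2.png

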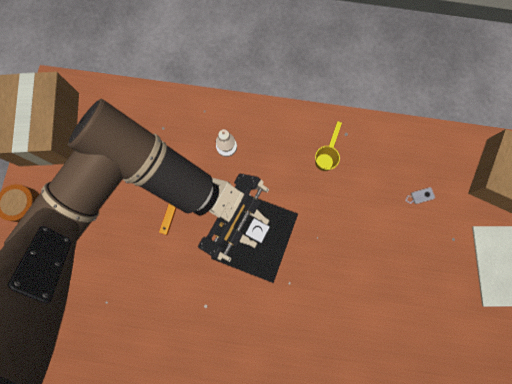

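Top view: the cap is held between the fingers at (258,231), white lip and dark hole facing up, over the mat; the scene camera's view is blocked by the wrist. I'll check height and levelness from depth.

```bash
python3 - <<'E'
from m import *
f=np.load("top2.npz"); im,d=f["im"],f["d"]; p={k:f[k] for k in("mtx","k1","R","t")}; p["k1"]=float(p["k1"])
P=cloud(p,d); H,S,V=hsv(im)
r=np.zeros(d.shape,bool); r[215:248,243:274]=1
r&=(S<50)&(V>170)&(P[...,2]>.16)&(P[...,2]<.2); A=P[r]; print(len(A),A.mean(0),A.std(0))
c=np.linalg.lstsq(np.c_[A[:,:2]-A[:,:2].mean(0),np.ones(len(A))],A[:,2],rcond=None)[0]; print("slopes",c)
rect(p,r,float(np.median(A[:,2])),"lip")
E
```

```text
288 [0.5303 0.0147 0.1761] [0.0165 0.0135 0.0045]
slopes [-0.0066 -0.0435  0.1761]
lip 237 [531.0603  12.7198] [39.2045 40.3019] ang 69.96 px 257.0 230.0
```

```bash
python3 - <<'E'
import cv2
im=cv2.imread("pics/top2.png")[195:265,190:290]
cv2.imwrite("pics/top2d.png",cv2.resize(im,None,fx=7,fy=7,interpolation=cv2.INTER_CUBIC))
E
```

```text
(no output)
```

View pics/top2d.png

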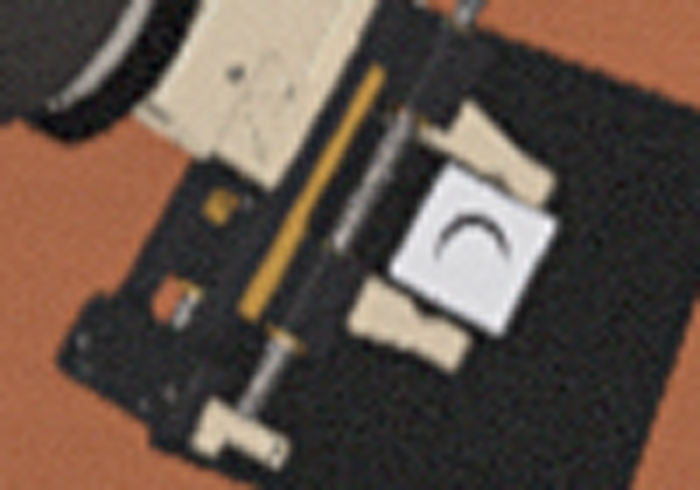

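```bash
python3 - <<'E'
from m import *
f=np.load("top2.npz"); im,d=f["im"],f["d"]; p={k:f[k] for k in("mtx","k1","R","t")}; p["k1"]=float(p["k1"])
P=cloud(p,d); H,S,V=hsv(im)
r=np.hypot(P[...,0]-.531,P[...,1]-.0127)<.017
r&=(P[...,2]>.165)&(P[...,2]<.185)&(S<50)&(V>170); A=P[r]
X=np.c_[A[:,:2]-A[:,:2].mean(0),np.ones(len(A))]
from scipy.optimize import least_squares
print(len(A),least_squares(lambda c:X@c-A[:,2],[0,0,.176],loss="soft_l1",f_scale=.0007).x, A[:,2].std())
s=arm.get_state(); print(Ro.from_euler("xyz",s["ee_rot"]).inv().apply([1,7,0]))
E
```

```text
105 [0.0084 0.0124 0.1778] 0.0016517984538696358
[-4.4594  1.4534 -5.2916]
```

Level within about 1°. I'll nudge 7 mm to centre it, then check it's still and the rest of the scene is undisturbed.

```bash
python3 -m jog '[[[-2,1,-3,0,0,0,25],[-4.5,1.5,-5.3,0,0,0,25],[-4.5,1.5,-5.3,0,0,0,25],[-4.5,1.5,-5.3,0,0,0,25],[-4.5,1.5,-5.3,0,0,0,25],[-4.5,1.5,-5.3,0,0,0,25]]]'
python3 - <<'E'
from m import *
s=arm.get_state(); print(s["eef_pos"],s["ee_rot"],abs(s["qd"]).max())
print(arm.job_done())
E
```

```text
t: 20.38
eef_pos: [0.5284, 0.0134, 0.1373]
ee_rot: [3.139, -0.871, -1.917]
force: [0.4, 0.1, -1.8]
width: 0.0396
gripper_force: 35.0
[0.5284 0.0134 0.1373] [ 3.1385 -0.8714 -1.9173] 0.0013652556425137895
the job is handed in; nothing more can be done
None
```

I handed the job in at about 20 s: the scraper is fully home in the block and released, and the cap is held still, hole up within about 1° of level, roughly 15 cm above the desk over the middle of the mat; I kept the moves clear of the figurine, bottle, fob and cup, but did not re-measure their positions at the end.

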